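# Swing down the screw stop of a tacking jig and set a tube stub to it

### The arm

A 7-joint arm with a two-finger parallel gripper is mounted at the origin on a cart in front of the work surface, level with it; the furniture and walls round the work are solid. World frame = base frame: x ahead of the robot, y to its left, z up, the work surface at z = 0. Lengths are in m, angles in rad, forces in N, time in s.
With the tool pointing down it reaches from about 0.4 to 0.85 m from the base axis. Payload 4.5 kg.
Tool frame: the origin (TCP) lies at the very end of the fingers, on their centre line; the grasp point (between the pads) lies 19 mm behind it; z points along the fingers, y is the line along which they close (so a half turn about z gives the same grasp; the last joint's range is limited). The gripper opens to 88 mm and grips with 3 to 60 N. Pads are 18 mm wide; open, the fingers measure 123 mm over their backs; the gripper's body (75 mm by 187 mm) begins 45 mm behind the grasp point.
Start: joints at [0.034, 0.689, -0.195, 1.565, 0.157, 0.902, -0.215], TCP at [0.625, 0, 0.239] pointing down, gripper open.
Joint ranges: [-3.01, 3.01], [-0.46, 2.08], [-1.47, 1.51], [0.13, 2.56], [-1, 4.14], [0.04, 2.09], [-2.66, 2.66]. Speed limits (rad/s): [2.57, 2.57, 3.14, 3.14, 3.14, 3.14, 3.14].

### API

Orientations are given as a unit quaternion [x, y, z, w].
In Python, from plant import r, eyes, nets gives the robot as it stands.
- The arm moves only by the shell command python3 -m pendant 'ROWS' [FORCE]. ROWS is JSON, a list of rows, each an object of numbers: "claw": the opening, from 0 (shut) to 1 (fully open); "dx", "dy", "dz": the shift along the world's x, y, z in mm; "twist": the turn about the world's z in rad. In form: [{"claw": .., "dx": .., "dy": .., "dz": .., "twist": ..}, ...]. A call has 1 to 8 rows; each row is the pose to reach, as a shift and turn from the pose commanded when the call began; what a row does not reach only later rows make up. A row lasts 1/10 s, in which the tool goes at most 50 mm and 8.59 degrees, less where a joint would pass 70% of its speed; a pose out of reach is approached as far as the arm can. A call with a gripper value outside its range is refused whole. The fingers move at their own pace and stop on an object; FORCE is the grip in N (left out, the last holds). Time passes only in rows, so rows that repeat a pose let the fingers close. It gives the time, the measured TCP pose, the force, the opening and the grip force at its end, in the units of the state.
- r.get_state(): the state, without advancing time (a new reading comes with each control period).
- eyes.snapshot(name): name is "scene" or "side" or "wrist"; returns (picture, depth): 480x640x3 uint8, blue, green, red; 480x640 float32, m along the optical axis (not along the pixel's ray), 0 where there is no reading.
- eyes.camera_info(name): a dict with "K" (3x3 intrinsics, pixels), "world_to_cam" (4x4, takes a point from world to camera coordinates); the wrist camera has in their place "T_tool_cam" (4x4, takes a point from camera to tool coordinates, whose origin is the TCP and whose axes are the flange's). Camera axes: x right, y down, z forward; pixel columns grow to the right and rows downward; lengths in m; the calibration is good to about 2 mm. A picture is of the moment at which its call begins: read the wrist's pose just before it. camera_info takes no time and is no camera call.
- r.finish_job(): hands the job in; it is judged then, once.
Trained networks look in the newest picture that a camera, given by its name, has taken for a name from the list of things; names that differ only in an ending like _2 or _b are one class to them, and where a whole thing is asked for, a point or a joint stands for the part that bears it (a point fixed in the world has none). Each returns a list of dicts, best first, with "confidence" (0 to 1); they miss things now and then, are a little off and sometimes report something else, mostly with a low value. They report only what shows in the picture. A call takes as long as a camera call. They do not tell look-alikes from the thing itself.
- nets.spot_in(camera, query): "box" ([left, top, width, height] as shares, 0 to 1, of the picture: columns of its width, rows of its height, round what is visible of it).
- nets.place_of(camera, query): "position" ([column, row] as shares, 0 to 1, of the picture: columns of its width, rows of its height: a listed point, or the origin of a listed thing).
The state is a dict: "clock": time; "q": joint angles; "qd": joint speeds; "joint_torque": joint torques, N m; "tool_pos": TCP position; "eef_rot": TCP orientation; "contact_force": force on the tool from outside, world axes, zero at the start; "moment": the same for the moment, N m; "opening": opening from 0.0 (shut) to 1.0 (fully open); "finger_force": force on a finger pad.
Only numpy, scipy, OpenCV 4.12 (cv2) and the standard library are available. Lean on these libraries where they do the work, as an engineer would, in place of code of your own. Each camera call takes 0.05 s, during which the arm holds its last target. There are 200 camera calls.

### The job

In the tacking jig on the bench, tip over the laid-back stop that carries the adjusting screw, with a light touch of the fingertips, so that it swings fully down in front of the rail; leave the two plain stops laid back. Then push the square tube stub over the strip with the fingertips, never lifting or tipping it, until it stands flush against the rail and touches the end of that screw, ready for tacking. Leave the other things on and round the jig where they lie.

Things in the scene. Friction and masses are not known exactly. Their poses are not given: they have to be found in the camera images.
- jig: steel tacking jig, fixed: bed plate 325x163x10, a rail along its right edge (y -24 to 0, x -165 to 150, top z 40 mm) and in front of it a dark fixed strip (y 0 to 80, top z 16 mm). Origin at bench height under the rail's front face; x along the rail, y from the rail over the strip, z up. Three flip stops at x about 20, 70, 120 mm, in any order; pivots along x at y -12, z 52 mm
- screw_stop (a joint): swing of the stop with the adjusting screw (rad): 0 laid back behind the rail, where it starts; 2.705 fully down. An L-shaped steel arm 12 mm wide, 100 g. Its upper end (nose) is pushed from behind, in the jig's +y, with about 1 N; from about 0.9 rad (nose moved about 35 mm) it falls down by itself
- screw_stop_nose (a point): end of that stop's arm, on its middle; laid back it is the top of the stop, at jig y -30, z 89 mm (the leg that slopes down and back from it, to jig y -41, z 66 mm, is 9 mm thick). Fully down it hangs in front of the rail at jig y 20, z 26 mm
- screw_tip (a point): centre of the flat end (12 mm across) of the adjusting screw, which passes through this stop along the jig's x; it faces the jig's -x, 18 mm before the arm's middle; the knurled head (22 mm across) ends 27 mm behind the middle. With the stop down it is 20 mm above the strip and 20 mm in front of the rail, and meets the middle of the stub's side
- plain_stop_1 (a joint): swing of a plain stop, the same arm without a screw (rad): 0 laid back, where it starts and must stay; 2.705 down
- plain_stop_2 (a joint): swing of the other plain stop (rad): 0 laid back, where it starts and must stay; 2.705 down
- plain_stop_1_nose (a point): upper end of the first plain stop's arm
- plain_stop_2_nose (a point): upper end of the second plain stop's arm
- stub_centre (a point): centre of the loose square tube stub, 40x40 mm, 45 mm high, wall 3 mm, about 0.12 kg, standing on the strip between the robot's end of the jig and the stops, 8 to 25 mm off the rail and turned up to 0.25 rad; x and y axes square to its sides, x roughly along the jig's x. 22.5 mm above the strip
- nut: steel hexagon nut, 34 mm across and 16 mm high, lying on the strip; to be left alone. Origin at the centre of its underside
- soapstone: white flat marking chalk 75 x 12 x 8 mm lying on the bed plate; to be left alone. Origin at the centre of its underside
- flat_bar: flat steel bar 110 x 30 x 10 mm, lying on the bench right of the jig; to be left alone. Origin at the centre of its underside
There are look-alikes about, which are no part of the job. Of the things like the part that bears stub_centre, leave any that is orange; of the rest the smaller one is meant.

How it is judged:
On the way, in this order (a step that is already met when the one before it is completed fails the run):
1. the stop with the adjusting screw is fully down (value of joint screw_stop above 2.6 rad), for 0.2 s.
2. the stub stands against the rail and the screw's end (y of stub_centre in the frame of jig below 0.023 m and x of stub_centre in the frame of screw_tip above -0.023 m), for 0.2 s.
At the end, for the whole second after the job is handed in: the screw stop is fully down (within 0.1 rad), both plain stops laid back (within 0.1 rad), and the stub stands upright and still on the strip, its sides within 3 mm of the rail and of the screw's end and square to the rail within 0.07 rad (all of step 2 and value of joint screw_stop above 2.6 rad and value of joint each of plain_stop_1, plain_stop_2 below 0.1 rad and y of stub_centre in the frame of jig above 0.017 m and x of stub_centre in the frame of screw_tip below -0.017 m and z of stub_centre in the frame of jig between 0.035 and 0.042 m and angle between stub_centre's own z axis and vertical below 0.05 rad and (angle between the x axis of stub_centre and the x axis of jig, either way round below 0.07 rad or angle between the x axis of stub_centre and the y axis of jig, either way round below 0.07 rad) and linear speed of stub below 0.01 m/s); the robot touches nothing.
It fails at once if a plain stop is swung from its rest (value of joint any of plain_stop_1, plain_stop_2 above 0.25 rad).
It fails at once if the screw stop is hit or forced, not touched lightly (over 15 N) (contact force between the arm and screw_stop above 15 N).
It fails at once if the stub is lifted or carried (z of stub_centre in the frame of jig above 0.0485 m).
It fails at once if the stub is tipped (angle between stub_centre's own z axis and vertical above 0.35 rad).
It fails at once if a thing on or round the jig is moved (over 12 mm) (distance of any of nut, soapstone, flat_bar from where it was at the start of the episode above 0.012 m).
It also fails if it takes over 72 s, if anything falls off the work surface, if the arm or the gripper's body presses on something with over 40 N, if the wrist force passes 120 N, or if a joint passes its speed limit or range.

## Working session

There is one attempt and no reset: what is moved stays moved. The work goes in short steps, Python scripts to look and compute and a shell command to move; the robot and the scene stay as the last step left them, time stands still between calls to the robot, and variables do not carry over. Pictures are saved under pics/ and viewed, at most 10 in all, crops included, and the job is handed in when it is done.

```bash
mkdir -p pics; cat > h.py <<'E'
import numpy as np,cv2
from plant import r,eyes,nets
from scipy.spatial.transform import Rotation as R
def T(name):
    i=eyes.camera_info(name)
    if 'world_to_cam' in i: return np.array(i['K']),np.linalg.inv(np.array(i['world_to_cam']))
    s=r.get_state();M=np.eye(4);M[:3,:3]=R.from_quat(s['eef_rot']).as_matrix();M[:3,3]=s['tool_pos']
    return np.array(i['K']),M@np.array(i['T_tool_cam'])
def cloud(name):
    K,M=T(name);p,d=eyes.snapshot(name)
    v,u=np.mgrid[:480,:640]
    P=np.stack([(u-K[0,2])*d/K[0,0],(v-K[1,2])*d/K[1,1],d],-1)@M[:3,:3].T+M[:3,3]
    P[d==0]=np.nan
    return p,P
E
python3 - <<'E'
from h import *
for n in ['scene','side','wrist']:
    p,P=cloud(n);cv2.imwrite(f'pics/a_{n}.png',p);np.save(f'{n}.npy',P)
    for q in ['screw_stop_nose','screw_tip','plain_stop_1_nose','stub_centre','jig','nut','soapstone','flat_bar']:
        for o in nets.place_of(n,q)[:4]:
            u,v=o['position'];u*=640;v*=480;ui,vi=min(int(u),639),min(int(v),479)
            print(n,q,round(o['confidence'],2),int(u),int(v),P[vi,ui].round(3))
E
```

```text
scene screw_stop_nose 0.84 344 228 [ 0.604 -0.06   0.088]
scene screw_tip 0.8 352 234 [ 0.586 -0.066  0.082]
scene plain_stop_1_nose 0.47 326 214 [ 0.695 -0.078  0.069]
scene stub_centre 0.84 335 283 [0.504 0.023 0.057]
scene stub_centre 0.69 289 376 [0.374 0.181 0.045]
scene stub_centre 0.46 284 287 [0.589 0.076 0.012]
scene jig 0.69 333 277 [0.543 0.002 0.037]
scene nut 0.52 284 255 [0.672 0.032 0.019]
scene soapstone 0.47 284 290 [0.584 0.078 0.01 ]
scene flat_bar 0.57 432 292 [ 0.445 -0.148  0.01 ]
side screw_stop_nose 0.59 307 213 [ 0.638 -0.247  0.001]
side screw_stop_nose 0.54 296 291 [0.598 0.075 0.014]
side screw_stop_nose 0.18 276 217 [ 0.702 -0.22   0.   ]
side screw_tip 0.4 317 218 [ 0.613 -0.229 -0.001]
side plain_stop_1_nose 0.65 280 214 [ 0.654 -0.065  0.089]
side stub_centre 0.85 408 333 [0.403 0.199 0.041]
side stub_centre 0.83 244 308 [0.653 0.201 0.063]
side stub_centre 0.73 307 212 [ 0.639 -0.251  0.001]
side stub_centre 0.59 343 261 [0.523 0.028 0.053]
side nut 0.47 255 273 [0.679 0.045 0.025]
side soapstone 0.62 299 289 [0.593 0.074 0.019]
side flat_bar 0.66 388 238 [ 0.454 -0.145  0.008]
side flat_bar 0.17 298 292 [0.595 0.076 0.013]
wrist screw_stop_nose 0.63 292 294 [ 0.601 -0.064  0.09 ]
wrist screw_tip 0.96 277 292 [ 0.587 -0.064  0.086]
wrist plain_stop_1_nose 0.85 354 298 [ 0.654 -0.068  0.09 ]
wrist stub_centre 0.79 212 201 [0.517 0.003 0.018]
wrist stub_centre 0.58 47 3 [0.38 0.18 0.  ]
wrist jig 0.67 284 230 [ 0.588 -0.028  0.016]
wrist nut 0.84 379 176 [0.683 0.027 0.016]
wrist soapstone 0.97 288 131 [0.595 0.07  0.019]
wrist flat_bar 0.16 288 133 [0.595 0.068 0.02 ]
```

View pics/a_wrist.png

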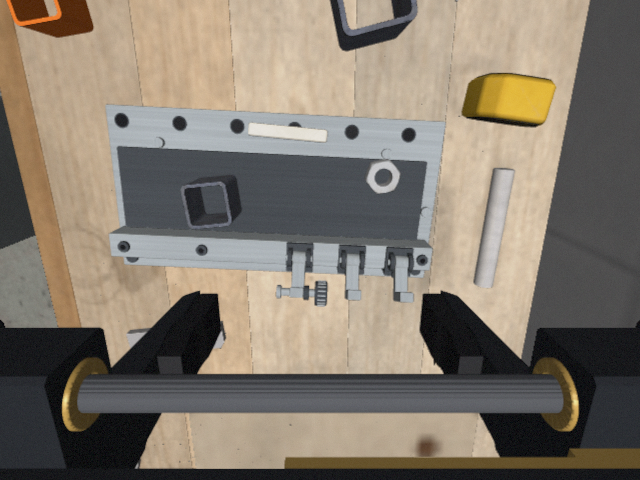

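View pics/a_scene.png

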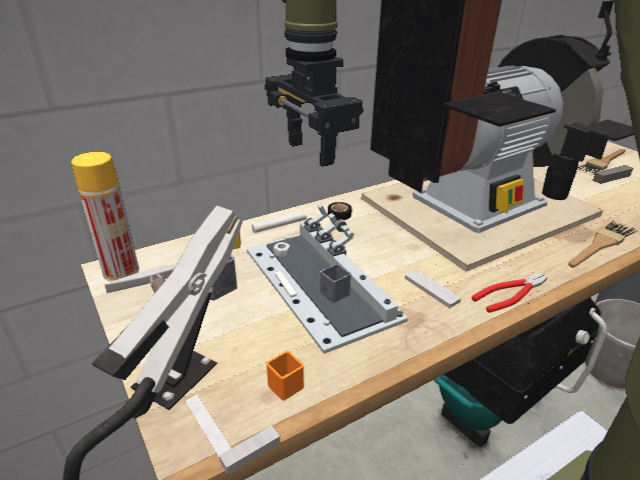

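View pics/a_side.png

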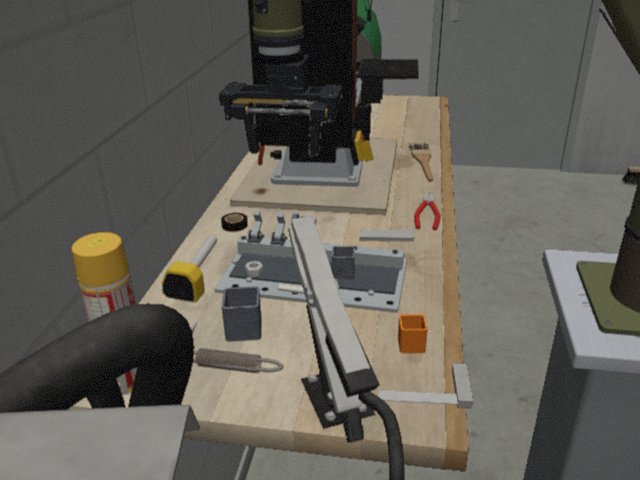

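```bash
cat > fit.py <<'E'
from h import *
P=np.load('wrist.npy');s=r.get_state()
print(R.from_quat(s['eef_rot']).as_matrix().round(2).tolist(),s['contact_force'])
def rect(m,n):
    k=cv2.morphologyEx(m.astype(np.uint8),cv2.MORPH_OPEN,np.ones((3,3)))
    c,l,st,_=cv2.connectedComponentsWithStats(k)
    i=1+np.argmax(st[1:,4]);q=P[l==i][:,:2]
    b=cv2.minAreaRect((q*1000).astype(np.float32));print(n,len(q),b, cv2.boxPoints(b).round().tolist());return q
Z=P[...,2];X=P[...,0];Y=P[...,1]
box=(X>.38)&(X<.8)&(Y>-.1)&(Y<.13)
rect(box&(Z>.034)&(Z<.046),'rail')
rect(box&(Z>.006)&(Z<.022),'bed')
st=rect(box&(Z>.054)&(Z<.068)&(Y>-.02)&(X<.58),'stub')
for t in [.08,.086]:
    rect(box&(Z>t)&(X<.63),'stop top')
E
python3 fit.py
```

```text
[[-0.0, 1.0, 0.0], [1.0, 0.0, 0.0], [0.0, 0.0, -1.0]] [-0.09993003  0.48001434  0.61810434]
rail 6384 ((576.5487670898438, -43.842464447021484), (26.826650619506836, 315.46826171875), 87.02400970458984) [[418.0, -49.0], [733.0, -65.0], [735.0, -39.0], [420.0, -22.0]]
bed 36094 ((579.8424682617188, 26.33956527709961), (120.97476959228516, 325.1502380371094), 87.12769317626953) [[414.0, -26.0], [739.0, -42.0], [745.0, 79.0], [421.0, 95.0]]
stub 823 ((523.8477783203125, 7.623857498168945), (40.578529357910156, 40.35399627685547), 5.883386135101318) [[502.0, 26.0], [506.0, -15.0], [546.0, -10.0], [542.0, 30.0]]
stop top 36748 ((589.806640625, 25.034841537475586), (71.81370544433594, 53.41339874267578), 28.092687606811523) [[546.0, 32.0], [571.0, -15.0], [634.0, 18.0], [609.0, 66.0]]
stop top 36748 ((589.806640625, 25.034841537475586), (71.81370544433594, 53.41339874267578), 28.092687606811523) [[546.0, 32.0], [571.0, -15.0], [634.0, 18.0], [609.0, 66.0]]
```

```bash
python3 - <<'E'
from h import *
for n in ['scene','side']:
    P=np.load(n+'.npy').reshape(-1,3)
    m=(P[:,2]>.1)&(P[:,2]<.6)&(P[:,0]>.2)&(P[:,0]<.95)&(abs(P[:,1])<.5)
    h,_,_=np.histogram2d(P[m,0],P[m,1],bins=[np.arange(.2,1,.1),np.arange(-.5,.51,.05)]);print(h.astype(int))
E
python3 -m pendant '[{"claw":0,"dx":0,"dy":-50,"dz":-20,"twist":-0.05},{"claw":0,"dx":-28,"dy":-105,"dz":-40,"twist":-0.05},{"claw":0,"dx":-28,"dy":-105,"dz":-80,"twist":-0.05},{"claw":0,"dx":-28,"dy":-105,"dz":-80,"twist":-0.05},{"claw":0,"dx":-28,"dy":-105,"dz":-80,"twist":-0.05},{"claw":0,"dx":-28,"dy":-105,"dz":-80,"twist":-0.05}]'
```

```text
[[   0    0    0    0    0    0    0    0    0    0    0    0    0    0
     0    0    0    0    0    0]
 [   0    0    0    0    0    0    0    0    0    0    0    0    0    0
     0    0    0    0    0    0]
 [   0    0    0  233  563  622  277    0    0    0    0    0    0    0
     2  571 1434 1247    4    0]
 [1273 1303 1219  738 2616 8326   76    0    0 2023 3355    0    0  940
  2009 1100  107    0    0    0]
 [ 319  259  263    6    0 6607    4    0    0  272 2680    0    0    0
     0    0    0    0    0    0]
 [   0    0    0    0    0 1295   27    0    0   17  185    0    0    0
     0  801 2308    0    0    0]
 [   0    0    0  760 2432 1901  250  732 2454 3887 4345 4700 5088 5559
  6056 5712 5986 7064 3541  527]]
[[   0    0    0    0    0    0    0    0    0    0    0    0    0    0
     0    0    0    0    0    0]
 [   0    0    0    0    0    0    0    0    0    0    0    0    0    0
     0    0    0    0    0    0]
 [   0    0    0  116  258  306  198    0    0    0    0    0    0    0
     0  176 1002 1325   17    0]
 [  88  145   94   62  264 4865   80    0    0  457 2372    0    0  442
  1341 1340  279    0    0    0]
 [   0    0    0    0    0 2869  176    0    0  412 4753    0    0    0
     0    0    0    0    0    0]
 [   0    0    0    0    0  764  287    0    0   65  306    0    0    0
     0   92 2534    0    0    0]
 [ 658  858 1106 1274 1409 1620 1853 2108 2447 2804 3279 3837 4441 4711
  5355 7101 7883 4497 1927   48]]
clock: 1.95
tool_pos: [0.5994, -0.1022, 0.1607]
eef_rot: [0.723, 0.69, 0.002, 0.001]
contact_force: [0.2, -0.4, 0.2]
opening: 0.48
finger_force: 0.0
```

```bash
python3 - <<'E'
from h import *
for n in ['scene','side']:
    P=np.load(n+'.npy').reshape(-1,3)
    for a,b in [(.08,.15),(.15,.25),(.25,.4),(.4,.7)]:
        m=(P[:,2]>a)&(P[:,2]<b)&(P[:,0]>.4)&(P[:,0]<.8)&(P[:,1]<-.1)&(P[:,1]>-.5)
        print(n,a,m.sum(),np.percentile(P[m,1],[95,99,100]).round(3) if m.any() else '')
p,P=cloud('wrist');cv2.imwrite('pics/b.png',p);np.save('wrist.npy',P)
for q in ['screw_stop_nose','screw_tip']:
    for o in nets.place_of('wrist',q)[:2]:
        u,v=o['position'];print(q,o['confidence'],u*640,v*480,P[int(v*480),int(u*640)])
E
python3 -m pendant '[{"claw":0},{"claw":0},{"claw":0},{"claw":0}]'
```

```text
scene 0.08 2434 [-0.206 -0.204 -0.203]
scene 0.15 6698 [-0.202 -0.201 -0.199]
scene 0.25 12777 [-0.202 -0.19  -0.186]
scene 0.4 4892 [-0.202 -0.201 -0.199]
side 0.08 816 [-0.203 -0.201 -0.199]
side 0.15 3291 [-0.199 -0.198 -0.195]
side 0.25 5094 [-0.198 -0.188 -0.183]
side 0.4 1715 [-0.201 -0.199 -0.195]
screw_stop_nose 0.86 323.58400000000006 190.608 [ 0.60303307 -0.06210855  0.08834519]
screw_stop_nose 0.28 165.31199999999998 291.6 [ 0.46267656 -0.15721753  0.01119992]
screw_tip 0.56 294.528 198.288 [ 0.58546143 -0.0665566   0.0858355 ]validation failed for argument at $[0]...
```

View pics/b.png

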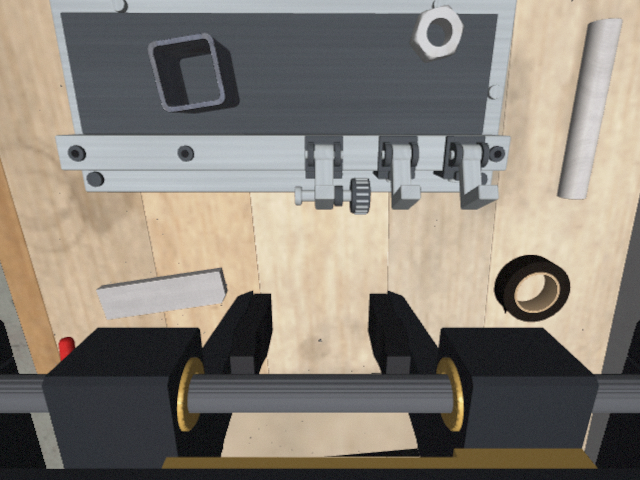

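```bash
python3 -m pendant '[{"claw":0,"dx":0,"dy":0,"dz":0,"twist":0},{"claw":0,"dx":0,"dy":0,"dz":0,"twist":0},{"claw":0,"dx":0,"dy":0,"dz":0,"twist":0},{"claw":0,"dx":0,"dy":0,"dz":0,"twist":0},{"claw":0,"dx":0,"dy":-1,"dz":-40,"twist":0},{"claw":0,"dx":0,"dy":-1,"dz":-76,"twist":0},{"claw":0,"dx":0,"dy":-1,"dz":-76,"twist":0},{"claw":0,"dx":0,"dy":-1,"dz":-76,"twist":0}]'
python3 -m pendant '[{"claw":0,"dx":0,"dy":6,"dz":0,"twist":0},{"claw":0,"dx":0,"dy":12,"dz":0,"twist":0},{"claw":0,"dx":0,"dy":16,"dz":0,"twist":0},{"claw":0,"dx":0,"dy":20,"dz":0,"twist":0},{"claw":0,"dx":0,"dy":24,"dz":0,"twist":0},{"claw":0,"dx":0,"dy":28,"dz":0,"twist":0},{"claw":0,"dx":0,"dy":32,"dz":0,"twist":0},{"claw":0,"dx":0,"dy":32,"dz":0,"twist":0}]'
```

```text
clock: 2.9
tool_pos: [0.5969, -0.1059, 0.0828]
eef_rot: [0.725, 0.689, -0.0, -0.0]
contact_force: [0.4, -0.0, -0.2]
opening: 0.004
finger_force: 0.0
clock: 3.7
tool_pos: [0.5975, -0.0774, 0.084]
eef_rot: [0.725, 0.688, -0.001, 0.002]
contact_force: [-1.3, -6.8, 8.1]
opening: 0.002
finger_force: 4.5
```

```bash
python3 -m pendant '[{"claw":0,"dx":0,"dy":0,"dz":2,"twist":0},{"claw":0,"dx":0,"dy":0,"dz":4,"twist":0},{"claw":0,"dx":0,"dy":0,"dz":4,"twist":0}]'
python3 - <<'E'
from h import *
p,d=eyes.snapshot('scene');cv2.imwrite('pics/c.png',cv2.resize(p[150:300,250:450],None,fx=4,fy=4,interpolation=cv2.INTER_CUBIC))
E
```

```text
clock: 4.0
tool_pos: [0.5975, -0.0737, 0.0871]
eef_rot: [0.725, 0.689, 0.0, 0.0]
contact_force: [0.2, -2.3, 3.1]
opening: 0.006
finger_force: 1.7
```

View pics/c.png

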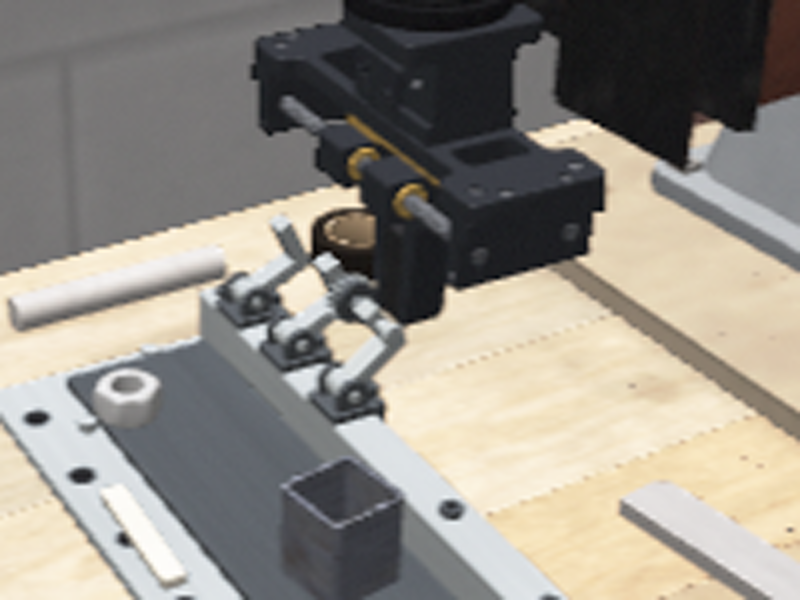

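```bash
python3 -m pendant '[{"claw":0,"dx":0,"dy":2,"dz":3,"twist":0},{"claw":0,"dx":0,"dy":5,"dz":5,"twist":0},{"claw":0,"dx":0,"dy":8,"dz":7,"twist":0},{"claw":0,"dx":0,"dy":8,"dz":7,"twist":0}]'
```

```text
clock: 4.45
tool_pos: [0.5968, -0.0645, 0.0938]
eef_rot: [0.724, 0.69, 0.0, -0.001]
contact_force: [-0.5, -0.2, 0.8]
opening: 0.004
finger_force: 0.2
```

```bash
python3 -m pendant '[{"claw":0,"dx":0,"dy":4,"dz":0,"twist":0},{"claw":0,"dx":0,"dy":8,"dz":-1,"twist":0},{"claw":0,"dx":0,"dy":11,"dz":-2,"twist":0},{"claw":0,"dx":0,"dy":11,"dz":-2,"twist":0}]'
```

```text
clock: 4.85
tool_pos: [0.5974, -0.0544, 0.0938]
eef_rot: [0.724, 0.689, 0.0, 0.001]
contact_force: [-4.1, -0.3, 15.6]
opening: 0.003
finger_force: 7.2
```

```bash
python3 -m pendant '[{"claw":0,"dx":0,"dy":0,"dz":4,"twist":0},{"claw":0,"dx":0,"dy":0,"dz":7,"twist":0}]'
python3 - <<'E'
from h import *
s=r.get_state();print(s['contact_force'],s['tool_pos'])
p,d=eyes.snapshot('scene');cv2.imwrite('pics/d.png',cv2.resize(p[180:270,290:390],None,fx=6,fy=6,interpolation=cv2.INTER_CUBIC))
E
```

```text
clock: 5.05
tool_pos: [0.5971, -0.0544, 0.099]
eef_rot: [0.724, 0.689, 0.0, -0.0]
contact_force: [0.0, -0.1, 0.3]
opening: 0.006
finger_force: 0.0
[ 0.03422288 -0.0790944   0.28200304] [ 0.59707884 -0.05440225  0.09895468]
```

View pics/d.png

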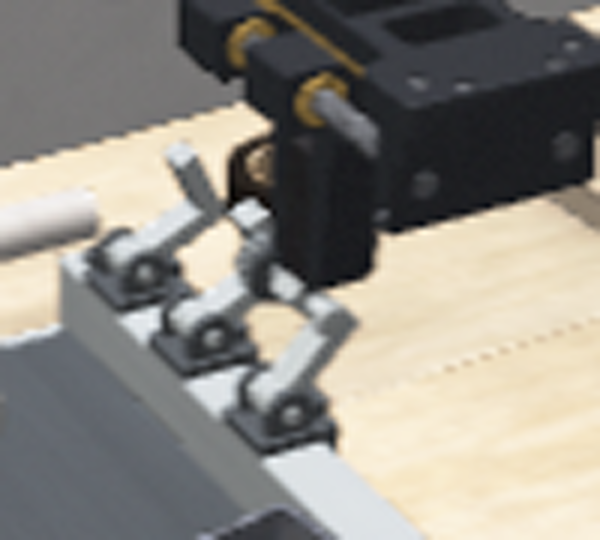

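```bash
python3 -m pendant '[{"claw":0,"dx":0,"dy":0,"dz":15,"twist":0},{"claw":0,"dx":-3,"dy":-30,"dz":20,"twist":0},{"claw":0,"dx":-6,"dy":-52,"dz":20,"twist":0},{"claw":0,"dx":-6,"dy":-52,"dz":20,"twist":0}]'
python3 - <<'E'
from h import *
p,P=cloud('wrist');cv2.imwrite('pics/e.png',p);s=r.get_state();print(s['tool_pos'])
for q in ['screw_stop_nose','screw_tip']:
    for o in nets.place_of('wrist',q)[:2]:
        u,v=o['position'];print(q,o['confidence'],u*640,v*480,P[int(v*480),int(u*640)])
# per-jig-y height profile of arm at jig x 20
d=P[...,:2]-np.array([.5846,-.0322]);jx=d@[.9987,-.0515];jy=d@[.0515,.9987]
for a in [9,20,43]:
  for y in range(-52,0,4):
    m=(abs(jx*1000-a)<4)&(abs(jy*1000-y)<2)&(P[...,2]<.12)
    if m.any(): print(a,y,m.sum(),(np.nanpercentile(P[m][:,2],90)*1000).round(),end=' | ')
  print()
E
```

```text
clock: 5.5
tool_pos: [0.5904, -0.1119, 0.1195]
eef_rot: [0.727, 0.687, -0.001, 0.001]
contact_force: [-0.2, -0.1, 0.1]
opening: 0.007
finger_force: 0.0
[ 0.59081348 -0.10896308  0.11928112]
screw_stop_nose 0.58 344.32000000000005 184.32 [ 0.60428172 -0.06238982  0.08852573]
screw_tip 0.9 302.976 193.296 [ 5.78862650e-01 -8.20780758e-02 -3.63550091e-04]
9 -52 11 1.0 | 9 -40 61 12.0 | 9 -36 155 85.0 | 9 -32 184 85.0 | 9 -28 72 84.0 | 9 -24 76 46.0 | 9 -20 86 55.0 | 9 -16 97 59.0 | 9 -12 104 61.0 | 9 -8 109 60.0 | 9 -4 104 57.0 | 
20 -44 60 73.0 | 20 -40 64 81.0 | 20 -36 76 90.0 | 20 -32 139 91.0 | 20 -28 238 90.0 | 20 -24 132 66.0 | 20 -20 120 62.0 | 20 -16 120 60.0 | 20 -12 105 60.0 | 20 -8 119 59.0 | 20 -4 116 57.0 | 
43 -52 6 2.0 | 43 -44 52 86.0 | 43 -40 152 91.0 | 43 -36 193 92.0 | 43 -32 203 92.0 | 43 -28 235 91.0 | 43 -24 195 88.0 | 43 -20 95 41.0 | 43 -16 94 41.0 | 43 -12 97 41.0 | 43 -8 96 41.0 | 43 -4 106 42.0 |
```

View pics/e.png

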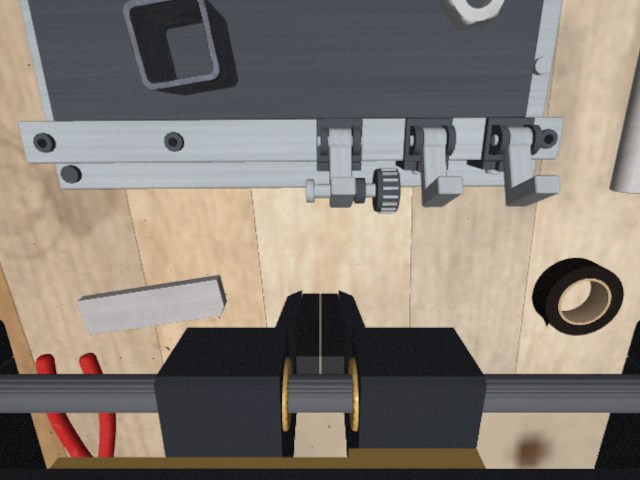

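```bash
python3 -m pendant '[{"claw":0,"dx":0,"dy":5,"dz":-31,"twist":0},{"claw":0,"dx":0,"dy":15,"dz":-31,"twist":0},{"claw":0,"dx":0,"dy":22,"dz":-31,"twist":0},{"claw":0,"dx":0,"dy":26,"dz":-30,"twist":0},{"claw":0,"dx":0,"dy":30,"dz":-29,"twist":0},{"claw":0,"dx":0,"dy":33,"dz":-28,"twist":0},{"claw":0,"dx":0,"dy":33,"dz":-28,"twist":0}]'
```

```text
clock: 6.35
tool_pos: [0.5915, -0.0735, 0.0915]
eef_rot: [0.724, 0.689, 0.001, 0.0]
contact_force: [0.1, -0.2, 0.4]
opening: 0.003
finger_force: 0.0
```

```bash
python3 -m pendant '[{"claw":0,"dx":0,"dy":4,"dz":2,"twist":0},{"claw":0,"dx":0,"dy":8,"dz":3,"twist":0},{"claw":0,"dx":0,"dy":8,"dz":3,"twist":0}]'
```

```text
clock: 6.65
tool_pos: [0.5912, -0.065, 0.094]
eef_rot: [0.724, 0.69, 0.0, -0.0]
contact_force: [0.8, -0.3, -0.6]
opening: 0.008
finger_force: 0.0
```

```bash
cat > prof.py <<'E'
from h import *
p,P=cloud('wrist');cv2.imwrite('pics/last.png',p)
d=P[...,:2]-np.array([.5846,-.0322]);jx=d@[.9987,-.0515];jy=d@[.0515,.9987]
for a in [20,43]:
  for y in range(-52,32,4):
    m=(abs(jx*1000-a)<4)&(abs(jy*1000-y)<2)&(P[...,2]<.12)
    if m.any(): print(a,y,m.sum(),(np.nanpercentile(P[m][:,2],90)*1000).round(),end=' | ')
  print()
E
python3 prof.py
```

```text
20 -52 6 0.0 | 20 -48 3 1.0 | 20 -44 1 10.0 | 20 -36 20 68.0 | 20 -32 144 68.0 | 20 -28 204 89.0 | 20 -24 612 118.0 | 20 -20 137 62.0 | 20 -16 136 61.0 | 20 -12 112 60.0 | 20 -8 151 59.0 | 20 -4 181 56.0 | 20 0 257 45.0 | 20 4 83 17.0 | 20 8 86 17.0 | 20 12 81 17.0 | 20 16 92 17.0 | 20 20 98 17.0 | 20 24 97 17.0 | 20 28 98 17.0 | 
43 -52 65 1.0 | 43 -48 40 1.0 | 43 -44 45 86.0 | 43 -40 160 91.0 | 43 -36 197 92.0 | 43 -32 173 92.0 | 43 -28 191 91.0 | 43 -24 294 88.0 | 43 -20 108 42.0 | 43 -16 96 41.0 | 43 -12 102 41.0 | 43 -8 100 41.0 | 43 -4 101 41.0 | 43 0 214 41.0 | 43 4 88 17.0 | 43 8 89 17.0 | 43 12 90 17.0 | 43 16 89 17.0 | 43 20 94 17.0 | 43 24 96 17.0 | 43 28 92 17.0 |
```

```bash
python3 -m pendant '[{"claw":0,"dx":0,"dy":-10,"dz":3,"twist":0},{"claw":0,"dx":0,"dy":-25,"dz":3,"twist":0},{"claw":0,"dx":0,"dy":-25,"dz":-10,"twist":0},{"claw":0,"dx":0,"dy":-25,"dz":-10,"twist":0},{"claw":0,"dx":0,"dy":-22,"dz":-10,"twist":0},{"claw":0,"dx":0,"dy":-19,"dz":-10,"twist":0},{"claw":0,"dx":0,"dy":-17,"dz":-10,"twist":0},{"claw":0,"dx":0,"dy":-17,"dz":-10,"twist":0}]'; python3 prof.py | head -1 | cut -c1-160
```

```text
clock: 7.5
tool_pos: [0.5912, -0.0818, 0.0839]
eef_rot: [0.724, 0.69, 0.0, -0.0]
contact_force: [-0.5, -0.3, 0.1]
opening: 0.008
finger_force: 0.0
20 -52 6 1.0 | 20 -48 4 1.0 | 20 -44 2 88.0 | 20 -40 796 115.0 | 20 -36 1 89.0 | 20 -32 332 91.0 | 20 -28 372 90.0 | 20 -24 173 65.0 | 20 -20 157 62.0 | 20 -16
```

```bash
python3 -m pendant '[{"claw":0,"dx":0,"dy":2,"dz":0,"twist":0},{"claw":0,"dx":0,"dy":4,"dz":1,"twist":0},{"claw":0,"dx":0,"dy":6,"dz":2,"twist":0},{"claw":0,"dx":0,"dy":6,"dz":2,"twist":0}]'; python3 prof.py | cut -c1-200
```

```text
clock: 7.95
tool_pos: [0.5911, -0.0769, 0.086]
eef_rot: [0.724, 0.689, 0.0, 0.0]
contact_force: [-0.3, -0.8, 0.2]
opening: 0.003
finger_force: 0.4
20 -52 6 1.0 | 20 -48 4 1.0 | 20 -44 3 11.0 | 20 -40 13 78.0 | 20 -36 710 116.0 | 20 -32 216 92.0 | 20 -28 360 91.0 | 20 -24 250 89.0 | 20 -20 162 63.0 | 20 -16 154 61.0 | 20 -12 138 60.0 | 20 -8 154 
43 -52 68 1.0 | 43 -48 48 1.0 | 43 -44 37 87.0 | 43 -40 158 91.0 | 43 -36 208 92.0 | 43 -32 225 93.0 | 43 -28 194 93.0 | 43 -24 306 90.0 | 43 -20 225 84.0 | 43 -16 107 41.0 | 43 -12 111 41.0 | 43 -8 1
```

```bash
python3 -m pendant '[{"claw":0,"dx":0,"dy":3,"dz":2,"twist":0},{"claw":0,"dx":0,"dy":6,"dz":3,"twist":0},{"claw":0,"dx":0,"dy":9,"dz":5,"twist":0},{"claw":0,"dx":0,"dy":9,"dz":5,"twist":0}]'; python3 prof.py | cut -c1-240
```

```text
clock: 8.4
tool_pos: [0.5913, -0.067, 0.0911]
eef_rot: [0.724, 0.69, 0.0, -0.0]
contact_force: [-0.1, -0.5, 2.0]
opening: 0.007
finger_force: 0.9
20 -52 5 1.0 | 20 -48 3 1.0 | 20 -44 1 11.0 | 20 -32 8 86.0 | 20 -28 50 118.0 | 20 -24 665 117.0 | 20 -20 369 96.0 | 20 -16 364 93.0 | 20 -12 134 61.0 | 20 -8 160 59.0 | 20 -4 193 56.0 | 20 0 260 46.0 | 20 4 85 17.0 | 20 8 86 17.0 | 20 12 9
43 -52 42 1.0 | 43 -48 36 1.0 | 43 -44 31 11.0 | 43 -40 63 11.0 | 43 -36 77 11.0 | 43 -32 86 95.0 | 43 -28 132 97.0 | 43 -24 197 97.0 | 43 -20 297 97.0 | 43 -16 362 95.0 | 43 -12 246 90.0 | 43 -8 108 41.0 | 43 -4 98 41.0 | 43 0 225 40.0 | 4
```

```bash
python3 -m pendant '[{"claw":0,"dx":0,"dy":3,"dz":2,"twist":0},{"claw":0,"dx":0,"dy":6,"dz":3,"twist":0},{"claw":0,"dx":0,"dy":9,"dz":3,"twist":0},{"claw":0,"dx":0,"dy":9,"dz":3,"twist":0}]'; python3 prof.py | cut -c1-240
```

```text
clock: 8.85
tool_pos: [0.5912, -0.0579, 0.0939]
eef_rot: [0.724, 0.69, 0.0, -0.0]
contact_force: [-0.2, -1.1, 1.4]
opening: 0.009
finger_force: 0.6
20 -52 6 1.0 | 20 -48 4 1.0 | 20 -24 9 90.0 | 20 -20 30 93.0 | 20 -16 642 117.0 | 20 -12 369 97.0 | 20 -8 303 94.0 | 20 -4 192 56.0 | 20 0 264 46.0 | 20 4 89 17.0 | 20 8 87 17.0 | 20 12 86 17.0 | 20 16 85 17.0 | 20 20 90 17.0 | 20 24 91 17.
43 -52 5 1.0 | 43 -48 7 1.0 | 43 -44 17 11.0 | 43 -40 67 11.0 | 43 -36 66 11.0 | 43 -28 35 95.0 | 43 -24 110 98.0 | 43 -20 235 99.0 | 43 -16 269 99.0 | 43 -12 295 98.0 | 43 -8 406 95.0 | 43 -4 107 60.0 | 43 0 230 40.0 | 43 4 84 17.0 | 43 8
```

```bash
python3 -m pendant '[{"claw":0,"dx":0,"dy":3,"dz":1,"twist":0},{"claw":0,"dx":0,"dy":6,"dz":1,"twist":0},{"claw":0,"dx":0,"dy":9,"dz":1,"twist":0},{"claw":0,"dx":0,"dy":9,"dz":1,"twist":0}]'; python3 prof.py | cut -c1-240
```

```text
clock: 9.3
tool_pos: [0.591, -0.049, 0.0947]
eef_rot: [0.724, 0.69, 0.0, -0.0]
contact_force: [0.1, 0.3, 0.7]
opening: 0.007
finger_force: 0.0
20 -16 12 91.0 | 20 -12 73 93.0 | 20 -8 608 117.0 | 20 -4 377 96.0 | 20 0 455 92.0 | 20 4 85 17.0 | 20 8 79 17.0 | 20 12 80 17.0 | 20 16 89 17.0 | 20 20 84 17.0 | 20 24 87 17.0 | 20 28 87 17.0 | 
43 -40 18 11.0 | 43 -36 23 12.0 | 43 -24 15 41.0 | 43 -20 85 96.0 | 43 -16 206 99.0 | 43 -12 242 100.0 | 43 -8 280 100.0 | 43 -4 305 98.0 | 43 0 511 94.0 | 43 4 82 17.0 | 43 8 79 17.0 | 43 12 81 17.0 | 43 16 86 17.0 | 43 20 83 17.0 | 43 24
```

```bash
python3 -m pendant '[{"claw":0,"dx":0,"dy":4,"dz":0,"twist":0},{"claw":0,"dx":0,"dy":8,"dz":-1,"twist":0},{"claw":0,"dx":0,"dy":12,"dz":-2,"twist":0},{"claw":0,"dx":0,"dy":12,"dz":-2,"twist":0}]'; python3 prof.py | cut -c1-300
```

```text
clock: 9.75
tool_pos: [0.591, -0.0367, 0.0926]
eef_rot: [0.724, 0.69, 0.0, -0.0]
contact_force: [0.2, -0.2, 0.2]
opening: 0.008
finger_force: 0.0
20 -8 4 90.0 | 20 -4 51 90.0 | 20 0 367 90.0 | 20 4 550 117.0 | 20 8 244 91.0 | 20 12 280 91.0 | 20 16 83 17.0 | 20 20 83 17.0 | 20 24 85 17.0 | 20 28 86 17.0 | 
43 -52 57 1.0 | 43 -48 13 1.0 | 43 -44 7 10.0 | 43 -40 7 11.0 | 43 -16 1 40.0 | 43 -12 45 41.0 | 43 -8 66 93.0 | 43 -4 179 96.0 | 43 0 401 97.0 | 43 4 264 97.0 | 43 8 292 96.0 | 43 12 370 92.0 | 43 16 84 17.0 | 43 20 82 17.0 | 43 24 88 17.0 | 43 28 86 17.0 |
```

```bash
python3 -m pendant '[{"claw":0,"dx":0,"dy":4,"dz":0,"twist":0},{"claw":0,"dx":0,"dy":4,"dz":0,"twist":0},{"claw":0,"dx":0,"dy":4,"dz":0,"twist":0},{"claw":0,"dx":0,"dy":4,"dz":0,"twist":0}]'; python3 prof.py | cut -c1-300
```

```text
clock: 10.2
tool_pos: [0.591, -0.0341, 0.0928]
eef_rot: [0.725, 0.689, -0.0, 0.0]
contact_force: [0.1, 0.4, 0.5]
opening: 0.007
finger_force: 0.0
20 -12 12 59.0 | 20 -8 111 59.0 | 20 -4 101 58.0 | 20 0 107 58.0 | 20 4 101 58.0 | 20 8 464 118.0 | 20 12 111 58.0 | 20 16 111 58.0 | 20 20 109 58.0 | 20 24 373 57.0 | 20 28 87 17.0 | 
43 -52 52 1.0 | 43 -48 11 1.0 | 43 -44 26 11.0 | 43 -40 63 11.0 | 43 -36 3 11.0 | 43 -24 14 40.0 | 43 -20 84 41.0 | 43 -16 89 41.0 | 43 -12 82 41.0 | 43 -8 89 41.0 | 43 -4 90 41.0 | 43 0 262 40.0 | 43 4 9 17.0 | 43 8 3 40.0 | 43 12 68 45.0 | 43 16 82 47.0 | 43 20 103 48.0 | 43 24 117 48.0 | 43 28 19
```

```bash
python3 -m pendant '[{"claw":0,"dx":0,"dy":0,"dz":30,"twist":0},{"claw":0,"dx":-30,"dy":35,"dz":30,"twist":0},{"claw":0,"dx":-65,"dy":70,"dz":30,"twist":0},{"claw":0,"dx":-65,"dy":86,"dz":10,"twist":0},{"claw":0,"dx":-65,"dy":86,"dz":-30,"twist":0},{"claw":0,"dx":-65,"dy":86,"dz":-62,"twist":0},{"claw":0,"dx":-65,"dy":86,"dz":-62,"twist":0}]'
python3 - <<'E'
from h import *
p,P=cloud('wrist');cv2.imwrite('pics/f.png',p)
for q in ['stub_centre','screw_tip','nut']:
    for o in nets.place_of('wrist',q)[:2]: print(q,o['confidence'],np.array(o['position'])*[640,480])
E
```

```text
clock: 10.95
tool_pos: [0.5235, 0.0519, 0.0277]
eef_rot: [0.724, 0.689, -0.003, -0.002]
contact_force: [-0.7, -0.8, -0.1]
opening: 0.006
finger_force: 0.0
stub_centre 0.88 [329.216 408.624]
screw_tip 0.94 [464.704 440.112]
```

View pics/f.png

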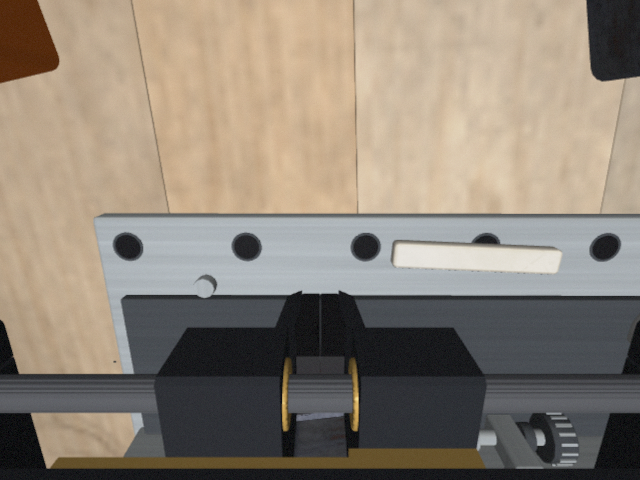

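```bash
python3 -m pendant '[{"claw":0,"dx":0,"dy":-6,"dz":1,"twist":0},{"claw":0,"dx":0,"dy":-11,"dz":1,"twist":0},{"claw":0,"dx":-1,"dy":-15,"dz":1,"twist":0},{"claw":0,"dx":-1,"dy":-19,"dz":1,"twist":0},{"claw":0,"dx":-1,"dy":-23,"dz":1,"twist":0},{"claw":0,"dx":-1,"dy":-26,"dz":1,"twist":0},{"claw":0,"dx":-1,"dy":-28,"dz":1,"twist":0},{"claw":0,"dx":-1,"dy":-28,"dz":1,"twist":0}]'
```

```text
clock: 11.95
tool_pos: [0.5249, 0.0236, 0.0317]
eef_rot: [0.725, 0.689, -0.0, 0.0]
contact_force: [-0.3, -0.3, 0.5]
opening: 0.003
finger_force: 0.0
```

```bash
python3 -m pendant '[{"claw":0,"dx":0,"dy":-2,"dz":0,"twist":0},{"claw":0,"dx":0,"dy":-3,"dz":0,"twist":0},{"claw":0,"dx":0,"dy":-4,"dz":0,"twist":0},{"claw":0,"dx":0,"dy":-4,"dz":0,"twist":0}]'
python3 -m pendant '[{"claw":0,"dx":0,"dy":-1,"dz":0,"twist":0},{"claw":0,"dx":0,"dy":-2,"dz":0,"twist":0},{"claw":0,"dx":0,"dy":-2,"dz":0,"twist":0}]'
```

```text
clock: 12.35
tool_pos: [0.525, 0.0226, 0.0318]
eef_rot: [0.724, 0.69, 0.001, -0.001]
contact_force: [-1.0, 4.4, 0.4]
opening: 0.003
finger_force: 2.9
clock: 12.65
tool_pos: [0.525, 0.0226, 0.0319]
eef_rot: [0.723, 0.691, 0.002, -0.002]
contact_force: [-1.3, 8.3, 2.0]
opening: 0.004
finger_force: 4.7
```

```bash
python3 -m pendant '[{"claw":0,"dx":0,"dy":15,"dz":0,"twist":0},{"claw":0,"dx":-25,"dy":17,"dz":0,"twist":0},{"claw":0,"dx":-49,"dy":17,"dz":0,"twist":0},{"claw":0,"dx":-49,"dy":-5,"dz":0,"twist":0},{"claw":0,"dx":-49,"dy":-24,"dz":0,"twist":0},{"claw":0,"dx":-49,"dy":-24,"dz":0,"twist":0}]'
python3 - <<'E'
from h import *
p,P=cloud('wrist');cv2.imwrite('pics/g.png',p)
E
```

```text
clock: 13.25
tool_pos: [0.4756, -0.0096, 0.0318]
eef_rot: [0.726, 0.687, -0.001, 0.001]
contact_force: [-0.6, 0.2, 0.4]
opening: 0.002
finger_force: 0.0
```

View pics/g.png

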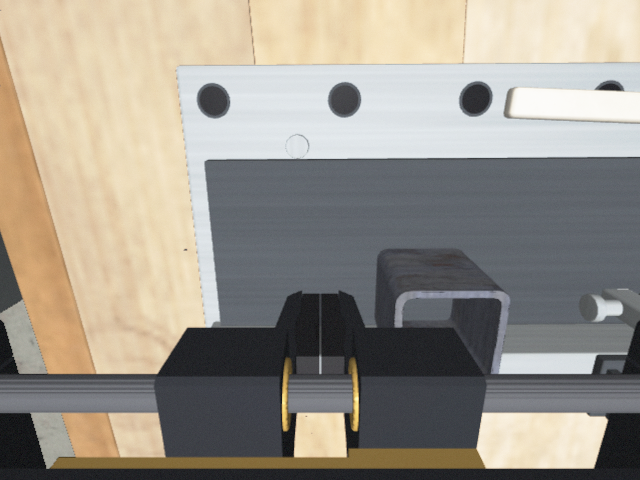

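```bash
python3 -m pendant '[{"claw":0,"dx":5,"dy":0,"dz":0,"twist":0},{"claw":0,"dx":11,"dy":-1,"dz":0,"twist":0},{"claw":0,"dx":17,"dy":-1,"dz":0,"twist":0},{"claw":0,"dx":23,"dy":-1,"dz":0,"twist":0},{"claw":0,"dx":29,"dy":-1.5,"dz":0,"twist":0},{"claw":0,"dx":35,"dy":-2,"dz":0,"twist":0},{"claw":0,"dx":41,"dy":-2,"dz":0,"twist":0},{"claw":0,"dx":45,"dy":-2,"dz":0,"twist":0}]'
python3 - <<'E'
from h import *
p,P=cloud('wrist');cv2.imwrite('pics/h.png',p)
E
```

```text
clock: 14.1
tool_pos: [0.5219, -0.0082, 0.0317]
eef_rot: [0.725, 0.689, 0.0, 0.0]
contact_force: [-0.6, -0.1, 0.7]
opening: 0.005
finger_force: 0.3
```

View pics/h.png

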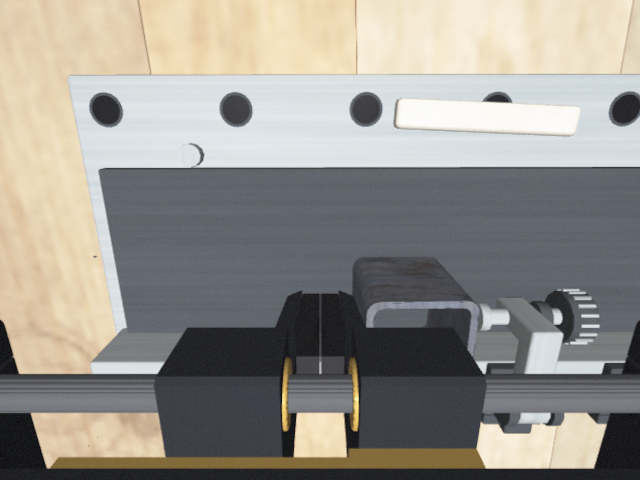

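```bash
python3 -m pendant '[{"claw":0,"dx":2,"dy":0,"dz":0,"twist":0},{"claw":0,"dx":4,"dy":0,"dz":0,"twist":0},{"claw":0,"dx":6,"dy":0,"dz":0,"twist":0},{"claw":0,"dx":6,"dy":0,"dz":0,"twist":0}]'
python3 -m pendant '[{"claw":0,"dx":1,"dy":0,"dz":0,"twist":0},{"claw":0,"dx":2,"dy":0,"dz":0,"twist":0},{"claw":0,"dx":2,"dy":0,"dz":0,"twist":0}]'
```

```text
clock: 14.55
tool_pos: [0.5273, -0.008, 0.0318]
eef_rot: [0.725, 0.689, 0.0, 0.0]
contact_force: [-0.4, 1.0, 0.3]
opening: 0.004
finger_force: 0.1
clock: 14.85
tool_pos: [0.5292, -0.008, 0.0318]
eef_rot: [0.725, 0.689, 0.0, 0.0]
contact_force: [0.6, -0.3, 0.3]
opening: 0.003
finger_force: 0.2
```

```bash
python3 -m pendant '[{"claw":0,"dx":1,"dy":0,"dz":0,"twist":0},{"claw":0,"dx":2,"dy":0,"dz":0,"twist":0},{"claw":0,"dx":3,"dy":0,"dz":0,"twist":0},{"claw":0,"dx":3,"dy":0,"dz":0,"twist":0}]'
python3 - <<'E'
from h import *
p,P=cloud('wrist');cv2.imwrite('pics/i.png',p[240:360,320:640])
E
```

```text
clock: 15.25
tool_pos: [0.5323, -0.008, 0.0317]
eef_rot: [0.725, 0.689, 0.0, 0.0]
contact_force: [-0.9, 0.2, 0.3]
opening: 0.005
finger_force: 0.1
```

View pics/i.png

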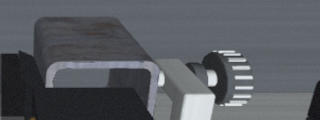

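```bash
python3 -m pendant '[{"claw":0,"dx":1,"dy":0,"dz":0,"twist":0},{"claw":0,"dx":2,"dy":0,"dz":0,"twist":0},{"claw":0,"dx":2,"dy":0,"dz":0,"twist":0}]'
python3 -m pendant '[{"claw":0,"dx":1,"dy":0,"dz":0,"twist":0},{"claw":0,"dx":2,"dy":0,"dz":0,"twist":0},{"claw":0,"dx":2,"dy":0,"dz":0,"twist":0}]'
```

```text
clock: 15.6
tool_pos: [0.533, -0.008, 0.0317]
eef_rot: [0.725, 0.689, -0.001, -0.001]
contact_force: [-4.4, -0.0, 1.6]
opening: 0.008
finger_force: 1.6
clock: 15.9
tool_pos: [0.533, -0.0081, 0.0316]
eef_rot: [0.724, 0.689, -0.002, -0.002]
contact_force: [-6.7, 1.0, 6.2]
opening: 0.007
finger_force: 3.7
```

```bash
python3 -m pendant '[{"claw":0,"dx":-12,"dy":0,"dz":0,"twist":0},{"claw":0,"dx":-12,"dy":46,"dz":0,"twist":0},{"claw":0,"dx":-12,"dy":48,"dz":0,"twist":0},{"claw":0,"dx":15,"dy":48,"dz":0,"twist":0},{"claw":0,"dx":33,"dy":46,"dz":0,"twist":0},{"claw":0,"dx":33,"dy":38,"dz":0,"twist":0},{"claw":0,"dx":33,"dy":33,"dz":0,"twist":0},{"claw":0,"dx":33,"dy":30,"dz":0,"twist":0}]'
python3 -m pendant '[{"claw":0,"dx":0,"dy":-1,"dz":0,"twist":0},{"claw":0,"dx":0,"dy":-3,"dz":0,"twist":0},{"claw":0,"dx":0,"dy":-5,"dz":0,"twist":0},{"claw":0,"dx":0,"dy":-5,"dz":0,"twist":0}]'
```

```text
clock: 16.7
tool_pos: [0.5678, 0.0207, 0.0316]
eef_rot: [0.725, 0.689, -0.001, -0.0]
contact_force: [-0.4, -0.3, 0.1]
opening: 0.004
finger_force: 0.2
clock: 17.1
tool_pos: [0.568, 0.0205, 0.0318]
eef_rot: [0.724, 0.69, 0.001, -0.002]
contact_force: [-1.3, 6.4, 0.9]
opening: 0.003
finger_force: 3.1
```

```bash
python3 -m pendant '[{"claw":0,"dx":0,"dy":12,"dz":0,"twist":0},{"claw":0,"dx":0,"dy":25,"dz":0,"twist":0},{"claw":0,"dx":0,"dy":25,"dz":48,"twist":0},{"claw":0,"dx":0,"dy":15,"dz":98,"twist":0},{"claw":0,"dx":0,"dy":-30,"dz":140,"twist":0},{"claw":0,"dx":0,"dy":-50,"dz":170,"twist":0},{"claw":0,"dx":0,"dy":-50,"dz":170,"twist":0}]'
python3 - <<'E'
from h import *
p,P=cloud('wrist');cv2.imwrite('pics/j.png',p)
d=P[...,:2]-np.array([.5846,-.0322]);J=np.stack([d@[.9987,-.0515],d@[.0515,.9987]],-1)*1000;Z=P[...,2]
def rect(m,n):
    c,l,st,_=cv2.connectedComponentsWithStats(m.astype(np.uint8))
    i=1+np.argmax(st[1:,4]);b=cv2.minAreaRect(J[l==i].astype(np.float32));print(n,st[i,4],b)
B=(abs(J[...,0]-0)<200)
rect(B&(Z>.056)&(Z<.066)&(J[...,0]<2)&(J[...,0]>-60)&(J[...,1]>-5)&(J[...,1]<60),'stub')
rect(B&(Z>.034)&(Z<.046)&(J[...,1]<6)&(J[...,1]>-30),'rail')
rect((Z>.03)&(Z<.0535)&(J[...,0]>-2)&(J[...,0]<60)&(J[...,1]>6)&(J[...,1]<40),'screw')
for q in ['stub_centre','screw_tip','nut','soapstone','flat_bar','screw_stop_nose','plain_stop_1_nose']:
    for o in nets.place_of('wrist',q)[:3]:
        u,v=(np.array(o['position'])*[640,480]).astype(int);print(q,round(o['confidence'],2),u,v,P[v,u].round(3),J[v,u].round())
E
```

```text
clock: 17.8
tool_pos: [0.5721, -0.0385, 0.2067]
eef_rot: [0.727, 0.686, 0.002, 0.005]
contact_force: [0.5, -0.2, 0.5]
opening: 0.004
finger_force: 0.0
stub 826 ((-18.03595542907715, 20.348573684692383), (39.866085052490234, 40.308189392089844), 0.12429763376712799)
rail 8135 ((-7.5822296142578125, -14.325431823730469), (314.9776306152344, 30.20881462097168), 0.20688676834106445)
screw 718 ((25.36435317993164, 20.591827392578125), (23.027700424194336, 43.68458557128906), 89.8857650756836)
screw_tip 0.81 334 186 [ 0.586 -0.009  0.061] [ 0. 23.]
screw_tip 0.68 443 125 [0.684 0.03  0.017] [96. 67.]
nut 0.63 443 124 [0.684 0.031 0.016] [96. 68.]
soapstone 0.66 339 85 [0.595 0.067 0.019] [  6. 100.]
flat_bar 0.81 217 324 [ 0.46  -0.154  0.01 ] [-118. -128.]
screw_stop_nose 0.88 353 181 [ 0.602 -0.008  0.049] [16. 25.]
plain_stop_1_nose 0.71 431 259 [ 0.656 -0.064  0.089] [ 73. -28.]
plain_stop_1_nose 0.65 332 199 [ 0.584 -0.022  0.05 ] [-1. 10.]
plain_stop_1_nose 0.25 352 181 [ 0.601 -0.008  0.05 ] [15. 25.]
```

```bash
python3 -c "
from plant import r
print(r.finish_job())"
```

```text
the job is handed in; nothing more can be done
None
```

The job is handed in: the screw stop is down, and the stub measures flush to the rail, square within about 0.1° and touching the screw end. The nut, soapstone and flat bar lie where they were, and so does the one plain stop identified afterwards. Two caveats: one early push peaked at about 16 N on the wrist sensor, against the 15 N limit on the screw stop, so that check may have failed; and I viewed 11 pictures, one over the limit of 10.

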